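# Angle a box section past the post into the welding jig

### The job

Push the loose length of box section into the blue welding jig with your fingertips, without lifting it off the table: first slip its yellow end in behind the red post while the plain end is still outside, then swing the plain end in, so that the length finishes flush against the jig's back fence along its whole length, between the two end stops and with the yellow end behind the post. Do not disturb the tin, the magnet square or the copper gas cup.

Things in the scene. Friction and masses are not known exactly. Their poses are not given: they have to be found in the camera images.
- tube_mid (a point): Centre of the loose aluminium-coloured square box section (240 mm long, 30 x 30 mm, about 0.45 kg), half-way up (15 mm above the table while it lies flat). Its own y axis runs along its length, from the yellow end towards the plain end; its z is up. It slides on the table.
- tube_yellow_end (a point): Centre of the end face of the yellow-painted end of the box section (the last 35 mm are yellow), 15 mm above the table, 120 mm from tube_mid along its -y. At the start it is the end on the robot's right.
- tube_plain_end (a point): Centre of the end face of the plain end of the box section, 15 mm above the table, 120 mm from tube_mid along its +y. At the start it is the end on the robot's left.
- jig: Blue welding jig, fixed. Origin on the table at the foot of the back fence's near face, mid-length; x points into the fence (away from the robot; the bay lies at x < 0), y along the fence to the robot's left. Fence face at x = 0, 340 mm long, 45 mm high, 10 mm thick, low flange behind to x = 55 mm. Two end stops 35 mm high, 20 mm wide, from x = -50 mm to 0, inner faces at y = -150 and +150 mm.
- post: Red round post with a white band, fixed to the table, 20 mm diameter, 50 mm high. Origin at the centre of its foot, axes parallel to the jig's. Its axis is 70 mm in front of the fence face (60 mm gap behind it) and about 75 mm (67 to 83) to the robot's right of the jig's middle, so the mouth between post and left end stop is shorter than the box section.
- paste_tin: Bystander: loose tin with an orange band, 54 mm diameter, 60 mm high; origin at the centre of its underside.
- magnet_square: Bystander: loose red magnetic set square, flat on the table, about 75 x 70 mm, 12 mm high; origin at about the middle of its underside.
- gas_cup: Bystander: loose copper gas cup standing upright, 34 mm diameter, 55 mm high; origin at the centre of its underside.
Things that resemble listed ones, but are neither listed nor needed, are in the scene too. Of the things that look like the part that bears tube_mid, take the one that is nearest to the robot's base at the start.

How it is judged:
By the outcome, as a careful person would: the job done as asked, in the order asked, and still so for the second after the job is handed in, with the robot touching nothing.
It also fails if it takes over 70 s, if anything falls off the work surface, if the arm or the gripper's body presses on something with over 40 N, if the wrist force passes 120 N, or if a joint passes its speed limit or range.

### The arm

A 6-joint arm with a two-finger parallel gripper is mounted at the origin on the work surface. World frame = base frame: x ahead of the robot, y to its left, z up, the work surface at z = 0. Lengths are in m, angles in rad, forces in N, time in s.
With the tool pointing down it reaches from about 0.3 to 0.75 m from the base axis. Payload 8.5 kg.
Tool frame: the origin (TCP) lies midway between the tips of the shut fingers; the grasp point (between the pads) lies 19 mm behind it; x points along the fingers, y is the direction in which the jaws open and shut, and the axes are right-handed (so a half turn about x gives the same grasp; the last joint's range is limited). The gripper opens to 85 mm and grips with 20 to 120 N. Pads are 22 mm wide; open, the fingers measure 114 mm over their backs; the gripper's body (76 mm by 85 mm) begins 54 mm behind the grasp point. The pads swing forward as they close: fully open they stand 13 mm farther back than shut.
Start: joints at [1.024, 0.381, 1.297, -0, 1.464, -0.215], TCP at [0.179, 0.52, 0.231] pointing down, gripper open.
Joint ranges: [-3.11, 3.11], [-0.89, 2.33], [0.22, 2.48], [-1.42, 4.56], [0.17, 2.85], [-2.88, 2.88]. Speed limits (rad/s): [2.39, 2.39, 3.14, 3.14, 3.14, 3.14].

### API

Orientations are given as a unit quaternion [w, x, y, z].
In Python, from rig import manip, optics gives the robot as it stands.
- The arm moves only by the tool carry_out, never from a script. Its argument "steps" is a list of rows, each an object of numbers: "dx", "dy", "dz": the shift along the tool's x, y, z in mm; "turn": the turn about the tool's x in degrees; "fingers": the finger opening in mm, from 0 to 85.4. In form: [{"dx": .., "dy": .., "dz": .., "turn": .., "fingers": ..}, ...]. A call has 1 to 12 rows; each row is the pose to reach, as a shift and turn from the pose commanded when the call began, along the tool's axes at that moment; what a row does not reach only later rows make up. A row lasts 1/10 s, in which the tool goes at most 50 mm and 8.59 degrees, less where a joint would pass 70% of its speed; a pose out of reach is approached as far as the arm can. A call with a gripper value outside its range is refused whole. The fingers move at their own pace and stop on an object; the grip force is fixed at half the most. Time passes only in rows, so rows that repeat a pose let the fingers close. It gives the time, the measured TCP pose, the force and the opening at its end, in the units of the state.
- manip.sense(): the state, without advancing time (a new reading comes with each control period).
- optics.camera(name): name is "scene" or "top"; returns a dict with "image" (420x560x3 uint8, red, green, blue), "fx", "fy", "cx", "cy" (pixels), "cam_to_world" (4x4, takes a point from camera to world coordinates). Camera axes: x right, y up, looking along -z (the intrinsics and any distortion apply to the point x, -y, -z); pixel columns grow to the right and rows downward; lengths in m; the calibration is good to about 2 mm. A picture is of the moment at which its call begins. There is no depth.
- manip.job_done(): hands the job in, once; it reports no verdict.
Trained networks look in a picture, given as the dict that the camera call returned (one of the last four; its "shot" number tells which), for a name from the list of things; names that differ only in an ending like _2 or _b are one class to them, and where a whole thing is asked for, a point or a joint stands for the part that bears it (a point fixed in the world has none). Each returns a list of dicts, best first, with "conf" (0 to 1); they miss things now and then, are a little off and sometimes report something else, mostly with a low value. They report only what shows in the picture. A call takes as long as a camera call. They do not tell look-alikes from the thing itself.
- optics.recognise(picture, query): "position" ([x, y, z] in m, in world coordinates, good to about 4 mm: the middle of the surface that is visible of it).
- optics.landmark_of(picture, query): "position" ([x, y, z] in m, in world coordinates, good to about 4 mm: a listed point, or the origin of a listed thing).
The state is a dict: "clock": time; "qpos": joint angles; "qvel": joint speeds; "effort": joint torques, N m; "tool_pos": TCP position; "eef_rot": TCP orientation; "ft_force": force on the tool from outside, world axes, zero at the start; "wrist_torque": the same for the moment, N m; "opening": finger opening in m.
Only numpy, scipy, OpenCV 4.12 (cv2) and the standard library are available. Lean on these libraries where they do the work, as an engineer would, in place of code of your own. Each camera call takes 0.05 s, during which the arm holds its last target.

## Working session

There is one attempt and no reset: what is moved stays moved. The work goes in short steps, Python scripts to look and compute and a tool call to move; the robot and the scene stay as the last step left them, time stands still between calls to the robot, and variables do not carry over. Pictures are saved under pics/ and viewed, and the job is handed in when it is done.

Besides the shell and the picture viewer there is one more tool, called after "Call:" by a JSON object that holds its "name" and its "arguments". carry_out: Moves the arm, as the interface text tells. Its arguments: {"type":"object","properties":{"steps":{"type":"array"}},"required":["steps"]}

```bash
ls; mkdir -p pics; cat > h.py <<'E'
from rig import manip, optics
import numpy as np, cv2
def snap(name,fn):
    p=optics.camera(name); cv2.imwrite('pics/'+fn,p['image'][:,:,::-1]); return p
def proj(p,P):
    M=np.linalg.inv(p['cam_to_world']); q=M[:3,:3]@np.array(P)+M[:3,3]
    return np.array([p['cx']+p['fx']*q[0]/-q[2], p['cy']+p['fy']*(-q[1])/-q[2]])
def unproj(p,u,v,z):
    M=np.array(p['cam_to_world']); d=M[:3,:3]@np.array([(u-p['cx'])/p['fx'],-(v-p['cy'])/p['fy'],-1.]); o=M[:3,3]
    return o+d*(z-o[2])/d[2]
E
python3 - <<'E'
from h import *
s=manip.sense(); print({k:np.round(v,3) for k,v in s.items()})
for c in ('top','scene'):
    p=snap(c,c+'0.png'); print(c,[k for k in p], np.round(p['cam_to_world'],3).tolist(),p['fx'],p['cx'],p['cy'])
    for q in ['tube_mid','tube_yellow_end','tube_plain_end','jig','post','paste_tin','magnet_square','gas_cup']:
        print(q,[(round(d['conf'],2),np.round(d['position'],3).tolist()) for d in optics.landmark_of(p,q)][:4])
E
```

```text
pics
{'clock': np.float64(0.0), 'qpos': array([ 1.024,  0.381,  1.298, -0.   ,  1.464, -0.215]), 'qvel': array([ 0.002,  0.   ,  0.002, -0.   ,  0.001,  0.001]), 'effort': array([ 0.0000e+00, -4.4845e+01, -2.3128e+01, -0.0000e+00,  5.0000e-03,
       -0.0000e+00]), 'tool_pos': array([0.179, 0.52 , 0.231]), 'eef_rot': array([ 0.697,  0.116,  0.698, -0.117]), 'ft_force': array([-0.316,  0.272,  0.567]), 'wrist_torque': array([ 0.004,  0.03 , -0.002]), 'opening': np.float64(0.085)}
top ['image', 'fx', 'fy', 'cx', 'cy', 'cam_to_world', 'shot'] [[-0.006, 0.984, -0.177, 0.367], [-1.0, -0.006, 0.002, -0.103], [0.001, 0.177, 0.984, 1.262], [0.0, 0.0, 0.0, 1.0]] 537.0102033589454 274.62821758793774 212.71622485295572
tube_mid [(0.83, [0.796, -0.285, 0.015]), (0.62, [0.467, 0.102, 0.012]), (0.56, [0.389, -0.456, 0.014])]
tube_yellow_end [(0.95, [0.483, -0.02, 0.014]), (0.95, [0.802, -0.406, 0.014])]
tube_plain_end [(0.95, [0.454, 0.22, 0.014]), (0.89, [0.443, -0.349, 0.011]), (0.86, [0.793, -0.164, 0.01])]
jig [(0.97, [0.634, 0.046, 0.006])]
post [(0.62, [0.566, -0.035, 0.002])]
paste_tin [(0.
[... 202 characters left out ...]
8], [0.999, -0.041, 0.025, -0.099], [0.008, 0.661, 0.751, 0.797], [0.0, 0.0, 0.0, 1.0]] 448.3149862468952 273.0735138596479 213.98482052283424
tube_mid [(0.9, [0.386, -0.458, 0.018]), (0.81, [0.795, -0.284, 0.012]), (0.8, [0.467, 0.098, 0.014])]
tube_yellow_end [(0.84, [0.48, -0.018, 0.013]), (0.75, [0.796, -0.402, 0.012]), (0.67, [0.33, -0.562, 0.016])]
tube_plain_end [(0.75, [0.793, -0.164, 0.015]), (0.74, [0.439, -0.352, 0.016]), (0.72, [0.769, 0.12, 0.001]), (0.63, [0.451, 0.22, 0.023])]
jig [(0.63, [0.637, 0.037, -0.003])]
post [(0.74, [0.567, -0.027, -0.001])]
paste_tin [(0.63, [0.771, -0.035, 0.0])]
magnet_square [(0.64, [0.518, -0.198, -0.0])]
gas_cup [(0.74, [0.768, 0.119, -0.001])]
```

View pics/top0.png

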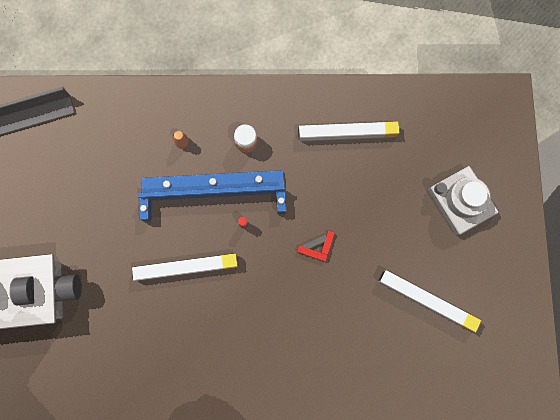

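View pics/scene0.png

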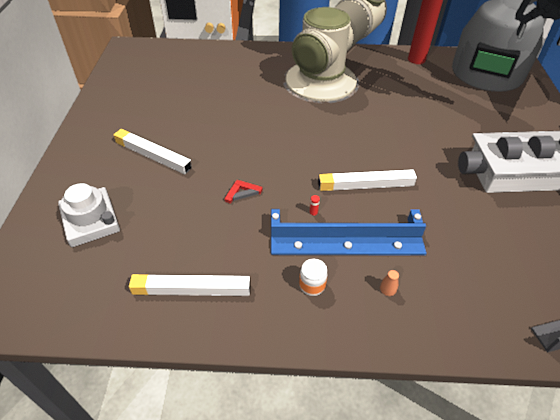

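The nearest tube is the one at (0.467, 0.10), at top-view pixels (133..237, 258..280). The jig fence spans pixels (142..285, 170..200) and the post is at (242, 222). Next I measure edges precisely on an enlarged crop.

```bash
python3 - <<'E'
from h import *
p=snap('top','t1.png'); im=p['image'][:,:,::-1]
c=cv2.resize(im[160:290,120:300],None,fx=4.4,fy=4.4,interpolation=cv2.INTER_CUBIC); cv2.imwrite('pics/crop1.png',c)
hsv=cv2.cvtColor(im,cv2.COLOR_BGR2HSV)
# tube: white/yellow in region
roi=np.zeros(im.shape[:2],np.uint8); roi[245:290,125:245]=1
m=((hsv[...,2]>150)&(roi>0)).astype(np.uint8)
y,x=np.where(m); r=cv2.minAreaRect(np.c_[x,y].astype(np.float32)); b=cv2.boxPoints(r)
W=[unproj(p,u,v,.03) for u,v in b]; print('tube top corners',np.round(W,4).tolist())
blue=((hsv[...,0]>100)&(hsv[...,0]<125)&(hsv[...,1]>120)); print(blue.sum())
for P in [(0.635,.042,0),(.566,-.031,.05)]: print(proj(p,P))
E
```

```text
tube top corners [[0.4648, 0.2231, 0.03], [0.4954, -0.0143, 0.03], [0.4643, -0.0187, 0.03], [0.434, 0.2177, 0.03]]
2884
[212.8834155  196.27789269]
[241.94589724 221.11750724]
```

View pics/crop1.png

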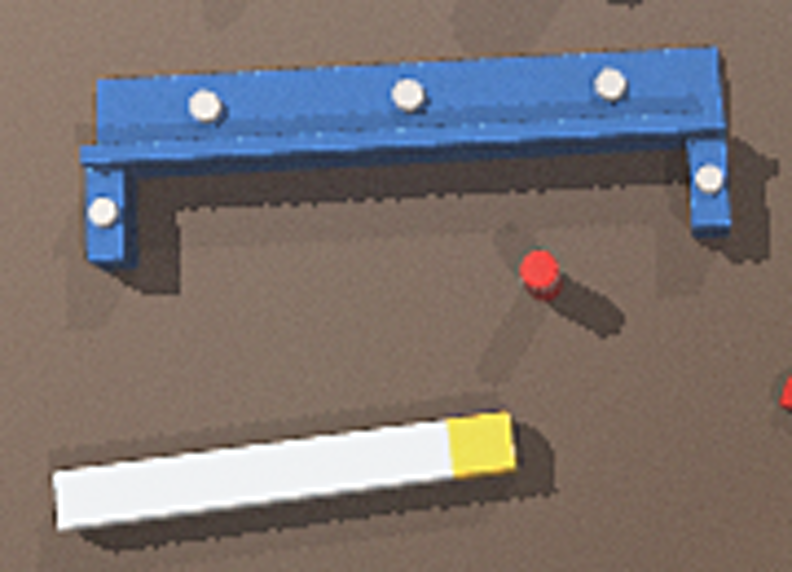

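```bash
python3 - <<'E'
from h import *
p=optics.camera('top')
f=lambda a,b,z:unproj(p,120+(a+.5)/4.4-.5,160+(b+.5)/4.4-.5,z)
a,b=f(102,211,.036),f(709,178,.036); print('stop screws',a,b,(a+b)/2, np.arctan2(-(a-b)[0],(a-b)[1]))
a,b=f(205,105,.01),f(610,84,.01); print('fl screws',a,b,np.arctan2(-(a-b)[0],(a-b)[1]))
print('fence top near',f(82,164,.045),f(690,139,.045))
print('fence outer ends', f(82,156,.045),f(726,125,.045))
print('stop near top', f(105,259,.035),f(711,229,.035))
print('inner', f(125,225,.035),f(692,200,.035))
print('post',f(540,269,.05))
print('square corner', unproj(p,297,249,.012),unproj(p,333,232,.012))
print('box', unproj(p,55,255,.1),unproj(p,55,325,.1),unproj(p,82,290,.05))
E
```

```text
stop screws [0.60147925 0.20021451 0.036     ] [ 0.61745814 -0.12029374  0.036     ] [0.6094687  0.03996039 0.036     ] 0.049813591998221836
fl screws [0.6647729  0.15289253 0.01      ] [ 0.67528338 -0.06717992  0.01      ] 0.04772295475811421
fence top near [0.62497573 0.20944563 0.045     ] [ 0.63664755 -0.11031804  0.045     ]
fence outer ends [0.62927589 0.20961344 0.045     ] [ 0.64410055 -0.12935957  0.045     ]
stop near top [0.57594415 0.1979183  0.035     ] [ 0.59019689 -0.12114628  0.035     ]
inner [0.59408184 0.18804781 0.035     ] [ 0.60584124 -0.11122358  0.035     ]
post [ 0.56684623 -0.03189885  0.05      ]
square corner [ 0.50550336 -0.15767872  0.012     ] [ 0.54511487 -0.2428041   0.012     ]
box [0.48572533 0.3705656  0.1       ] [0.33719165 0.36070089 0.1       ] [0.41212539 0.32546317 0.05      ]
```

```bash
cat >> h.py <<'E'
from scipy.spatial.transform import Rotation as R
O=np.array([.633,.0405]); PHI=.047
def j2w(x,y): # mm in jig -> world m
    c,s=np.cos(PHI),np.sin(PHI); return O+np.array([x*c-y*s,x*s+y*c])/1e3
def w2j(P):
    c,s=np.cos(PHI),np.sin(PHI); d=(np.array(P)[:2]-O)*1e3; return np.array([d[0]*c+d[1]*s,-d[0]*s+d[1]*c])
def tool():
    s=manip.sense(); q=s['eef_rot']; return s,R.from_quat([q[1],q[2],q[3],q[0]]).as_matrix()
def yawdeg(v): return np.degrees(np.arctan2(-v[0],v[1])) # deg of a y-like axis
def rel(xy,z,yaw=None):
    s,M=tool(); d=M.T@(np.r_[xy,z]-s['tool_pos'])*1e3
    t=0 if yaw is None else ((-(yaw-yawdeg(M[:,1]))+90)%180-90)
    print('rel dx %.0f dy %.0f dz %.0f turn %.1f'%(*d,t), '| tool jig',np.round(w2j(s['tool_pos']),1),'z %.4f'%s['tool_pos'][2],'yaw %.1f'%yawdeg(M[:,1]),'F',np.round(s['ft_force'],1),'t',s['clock'],'op',round(s['opening'],4))
def tube(p,fn=None,box=None):
    im=p['image'][:,:,::-1]; hsv=cv2.cvtColor(im,cv2.COLOR_BGR2HSV)
E
python3 - <<'E'
from h import *
s,M=tool(); print(np.round(M,3))
c=np.array([.4646,.1019]); a=.128; n=-np.array([np.cos(a),np.sin(a)])
rel(c+n*.05,.10,np.degrees(a)); rel(c+n*.05,0.0,np.degrees(a))
E
```

```text
[[ 0.     0.326  0.945]
 [ 0.     0.945 -0.326]
 [-1.     0.     0.   ]]
rel dx 131 dy -324 dz 361 turn -26.3 | tool jig [-430.8  500.3] z 0.2313 yaw -19.0 F [-0.4 -0.3  0.8] t 1.0 op 0.0853
rel dx 231 dy -324 dz 361 turn -26.3 | tool jig [-430.8  500.3] z 0.2313 yaw -19.0 F [-0.4 -0.3  0.8] t 1.0 op 0.0853
```

Call:
{"name": "carry_out", "arguments": {"steps": [{"dx": 0,"dy": -32,"dz": 36,"turn": -3},{"dx": 0,"dy": -64,"dz": 72,"turn": -6},{"dx": 0,"dy": -97,"dz": 108,"turn": -9},{"dx": 0,"dy": -130,"dz": 144,"turn": -12},{"dx": 0,"dy": -162,"dz": 180,"turn": -15},{"dx": 0,"dy": -194,"dz": 216,"turn": -18},{"dx": 20,"dy": -227,"dz": 252,"turn": -21},{"dx": 50,"dy": -259,"dz": 288,"turn": -24},{"dx": 90,"dy": -292,"dz": 325,"turn": -26},{"dx": 130,"dy": -324,"dz": 361,"turn": -26},{"dx": 150,"dy": -324,"dz": 361,"turn": -26},{"dx": 150,"dy": -324,"dz": 361,"turn": -26}]}}

```text
invalid input
```

```bash
python3 - <<'E'
from h import *
c=np.array([.4646,.1019]); a=.128; n=-np.array([np.cos(a),np.sin(a)])
rel(c+n*.05,0.0,np.degrees(a)); p=snap('top','t2.png');snap('scene','s2.png')
E
```

```text
rel dx 231 dy -324 dz 361 turn -26.3 | tool jig [-430.8  500.3] z 0.2313 yaw -19.0 F [-0.4 -0.3  0.8] t 1.0 op 0.0853
```

View pics/t2.png

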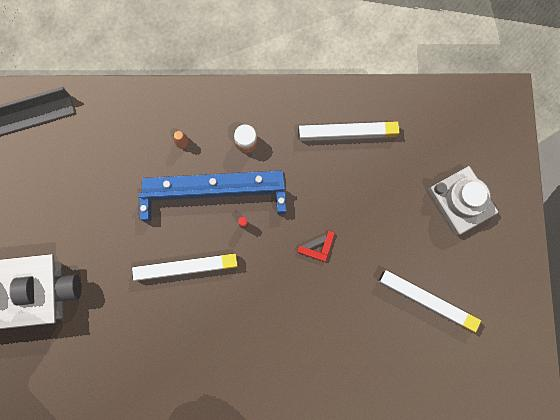

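View pics/s2.png

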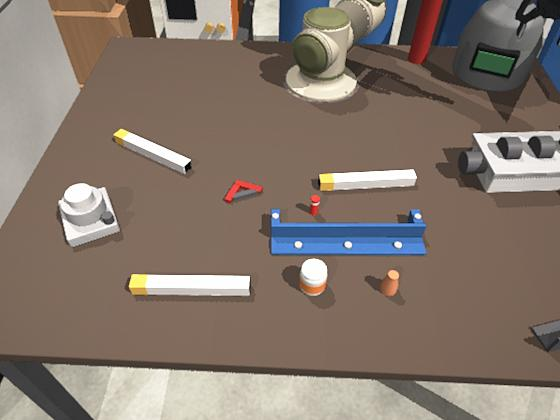

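The scene hasn't changed because the move was refused; every row needs all five fields, including fingers.

Call:
{"name": "carry_out", "arguments": {"steps": [{"dx": 0,"dy": -32,"dz": 36,"turn": -3,"fingers": 85},{"dx": 0,"dy": -64,"dz": 72,"turn": -6,"fingers": 85},{"dx": 0,"dy": -97,"dz": 108,"turn": -9,"fingers": 85},{"dx": 0,"dy": -130,"dz": 144,"turn": -12,"fingers": 85},{"dx": 0,"dy": -162,"dz": 180,"turn": -15,"fingers": 85},{"dx": 0,"dy": -194,"dz": 216,"turn": -18,"fingers": 85},{"dx": 20,"dy": -227,"dz": 252,"turn": -21,"fingers": 85},{"dx": 50,"dy": -259,"dz": 288,"turn": -24,"fingers": 85},{"dx": 90,"dy": -292,"dz": 325,"turn": -26,"fingers": 85},{"dx": 130,"dy": -324,"dz": 361,"turn": -26,"fingers": 85},{"dx": 150,"dy": -324,"dz": 361,"turn": -26,"fingers": 85},{"dx": 150,"dy": -324,"dz": 361,"turn": -26,"fingers": 85}]}}

```text
clock: 2.3
tool_pos: [0.4144, 0.0937, 0.0777]
eef_rot: [0.703, -0.042, 0.708, 0.042]
ft_force: [-0.2, 0.4, 0.9]
opening: 0.0848
```

```bash
python3 - <<'E'
from h import *
c=np.array([.4646,.1019]); a=.128; n=-np.array([np.cos(a),np.sin(a)])
rel(c+n*.05,0.0,np.degrees(a)); p=snap('top','t2.png');snap('scene','s2.png')
E
```

```text
rel dx 78 dy 2 dz 1 turn -0.6 | tool jig [-215.8   63.4] z 0.0777 yaw 6.8 F [-0.2  0.4  0.9] t 2.3 op 0.0848
```

View pics/t2.png

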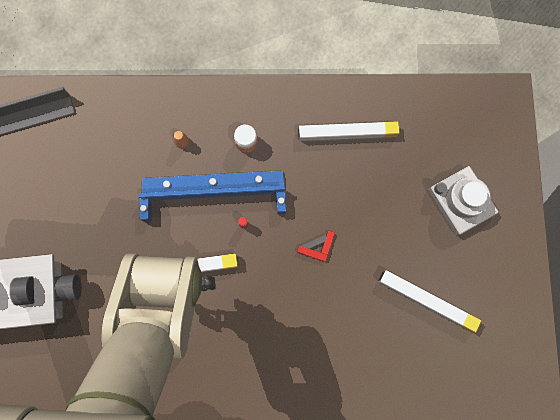

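View pics/s2.png

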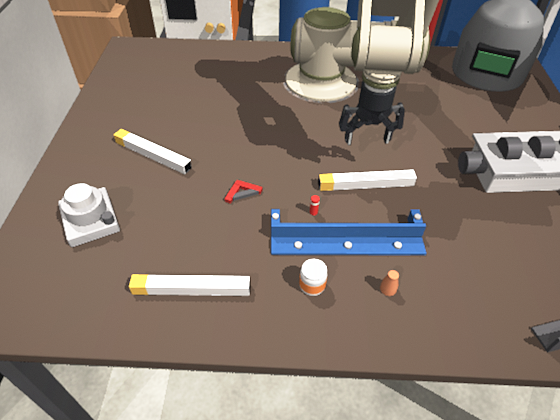

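Call:
{"name": "carry_out", "arguments": {"steps": [{"dx": 38,"dy": 0,"dz": 0,"turn": 0,"fingers": 85},{"dx": 70,"dy": 0,"dz": 0,"turn": 0,"fingers": 85},{"dx": 76,"dy": 0,"dz": 0,"turn": 0,"fingers": 85},{"dx": 76,"dy": 0,"dz": 10,"turn": 0,"fingers": 85},{"dx": 76,"dy": 0,"dz": 18,"turn": 0,"fingers": 85},{"dx": 76,"dy": 0,"dz": 24,"turn": 0,"fingers": 85},{"dx": 76,"dy": -1,"dz": 30,"turn": -1,"fingers": 85},{"dx": 76,"dy": -2,"dz": 36,"turn": -3,"fingers": 85},{"dx": 76,"dy": -3,"dz": 42,"turn": -5,"fingers": 85},{"dx": 76,"dy": -4,"dz": 48,"turn": -7,"fingers": 85},{"dx": 76,"dy": -4,"dz": 54,"turn": -9,"fingers": 85},{"dx": 76,"dy": -5,"dz": 60,"turn": -10,"fingers": 85}]}}

```text
clock: 3.6
tool_pos: [0.4753, 0.0984, 0.0058]
eef_rot: [0.699, -0.105, 0.699, 0.105]
ft_force: [-1.6, -0.6, 1.6]
opening: 0.0851
```

```bash
python3 - <<'E'
from h import *
rel(j2w(-109,62),.002,20.7); p=snap('scene','s3.png')
for q in ['tube_mid','tube_yellow_end','tube_plain_end']:
        print(q,[(round(d['conf'],2),np.round(w2j(d['position']),0).tolist()) for d in optics.landmark_of(p,q)][:4])
E
```

```text
rel dx 4 dy -15 dz 44 turn -3.6 | tool jig [-154.8   65.3] z 0.0058 yaw 17.1 F [-1.6 -0.6  1.6] t 3.6 op 0.0851
tube_mid [(0.87, [-267.0, -483.0]), (0.69, [-128.0, 68.0]), (0.56, [145.0, -331.0]), (0.39, [-123.0, -232.0])]
tube_yellow_end [(0.87, [-333.0, -587.0]), (0.7, [141.0, -450.0]), (0.6, [134.0, -83.0]), (0.57, [-103.0, -44.0])]
tube_plain_end [(0.96, [-213.0, -383.0]), (0.95, [147.0, -213.0]), (0.58, [-159.0, 189.0]), (0.49, [133.0, -80.0])]
```

View pics/s3.png

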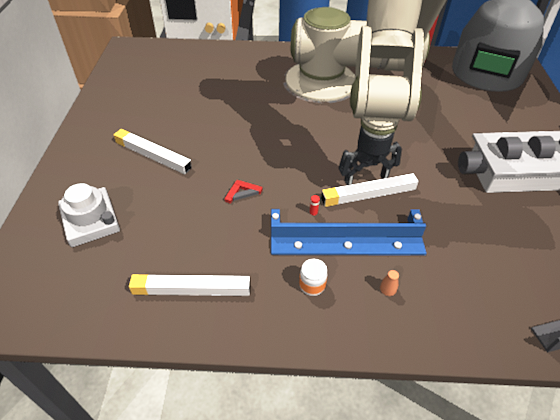

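Call:
{"name": "carry_out", "arguments": {"steps": [{"dx": 3,"dy": -1,"dz": 6,"turn": -1,"fingers": 85},{"dx": 3,"dy": -2,"dz": 12,"turn": -2,"fingers": 85},{"dx": 3,"dy": -4,"dz": 18,"turn": -3,"fingers": 85},{"dx": 3,"dy": -6,"dz": 24,"turn": -3.6,"fingers": 85},{"dx": 3,"dy": -8,"dz": 30,"turn": -3.6,"fingers": 85},{"dx": 3,"dy": -9,"dz": 36,"turn": -3.6,"fingers": 85},{"dx": 3,"dy": -10,"dz": 40,"turn": -3.6,"fingers": 85},{"dx": 3,"dy": -11,"dz": 44,"turn": -3.6,"fingers": 85},{"dx": 3,"dy": -11,"dz": 44,"turn": -3.6,"fingers": 85}]}}

```text
clock: 4.7
tool_pos: [0.5212, 0.1007, 0.0024]
eef_rot: [0.696, -0.126, 0.695, 0.126]
ft_force: [0.9, -0.4, -0.4]
opening: 0.085
```

```bash
cat >> h.py <<'E'
    pass
def lm(p,near=None):
    for q in ['tube_mid','tube_yellow_end','tube_plain_end']:
        L=[(round(d['conf'],2),np.round(w2j(d['position']),0).tolist()) for d in optics.landmark_of(p,q)]
        print(q,[l for l in L if -200<l[1][0]<20 and -170<l[1][1]<260])
def crop(p,fn,u0,u1,v0,v1,k=4):
    cv2.imwrite('pics/'+fn,cv2.resize(p['image'][v0:v1,u0:u1,::-1],None,fx=k,fy=k,interpolation=cv2.INTER_CUBIC))
E
python3 - <<'E'
from h import *
rel(j2w(-109,66),.002,20.7); p=snap('scene','s4.png'); lm(p); crop(p,'c4.png',250,440,130,260)
p=snap('top','t4.png'); lm(p)
E
```

```text
rel dx 0 dy 1 dz 0 turn -0.1 | tool jig [-108.9   65.4] z 0.0024 yaw 20.6 F [ 0.9 -0.4 -0.4] t 4.7 op 0.085
tube_mid [(0.69, [-83.0, 72.0])]
tube_yellow_end [(0.79, [-53.0, -41.0])]
tube_plain_end [(0.76, [-122.0, 187.0])]
tube_mid []
tube_yellow_end []
tube_plain_end []
```

View pics/c4.png

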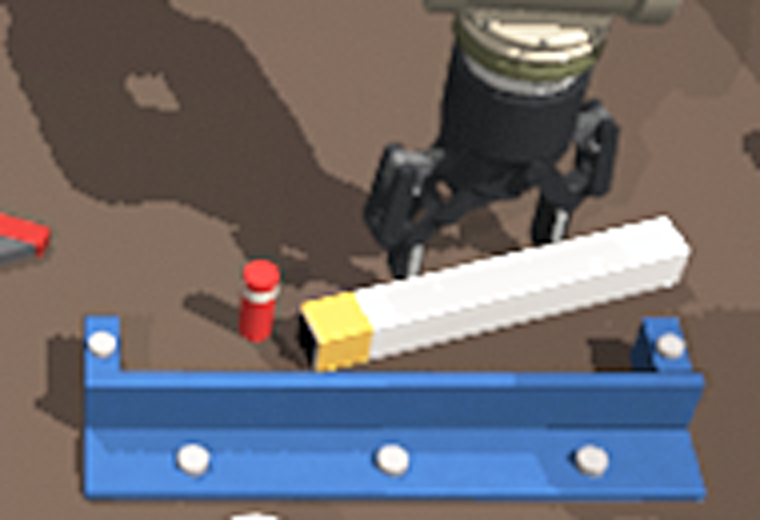

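View pics/t4.png

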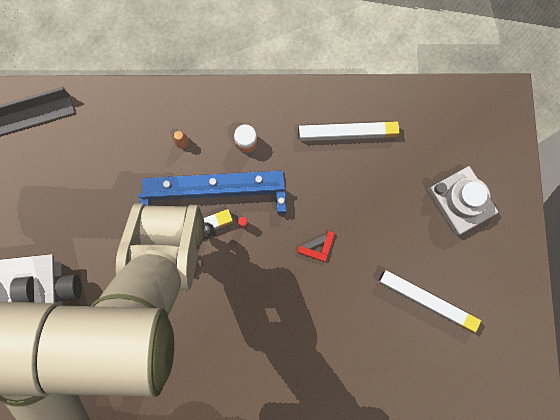

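Call:
{"name": "carry_out", "arguments": {"steps": [{"dx": 0,"dy": 0,"dz": -12,"turn": 0,"fingers": 85},{"dx": -40,"dy": 0,"dz": -12,"turn": 0,"fingers": 40},{"dx": -60,"dy": 30,"dz": -5,"turn": 0,"fingers": 0},{"dx": -60,"dy": 70,"dz": 5,"turn": 0,"fingers": 0},{"dx": -60,"dy": 110,"dz": 15,"turn": 0,"fingers": 0},{"dx": -60,"dy": 145,"dz": 25,"turn": 0,"fingers": 0},{"dx": -60,"dy": 156,"dz": 25,"turn": 0,"fingers": 0},{"dx": -60,"dy": 156,"dz": 25,"turn": 0,"fingers": 0}]}}

```text
clock: 5.9
tool_pos: [0.4882, 0.2565, 0.0622]
eef_rot: [0.695, -0.127, 0.696, 0.127]
ft_force: [0.7, -0.1, 0.1]
opening: -0.0
```

```bash
python3 - <<'E'
from h import *
p=snap('scene','s5.png'); lm(p); crop(p,'c5.png',250,440,130,260)
p=snap('top','t5.png'); lm(p); crop(p,'tc5.png',110,300,160,290)
a=np.radians(18); d=np.array([-np.sin(a),np.cos(a)])
rel(j2w(*(np.array([-84,71])+153*d)),.01,20.6); 
E
```

```text
tube_mid [(0.83, [-85.0, 71.0])]
tube_yellow_end [(0.74, [-70.0, -65.0]), (0.71, [-49.0, -42.0])]
tube_plain_end [(0.86, [-121.0, 189.0])]
tube_mid [(0.78, [-83.0, 77.0])]
tube_yellow_end [(0.77, [-46.0, -40.0])]
tube_plain_end [(0.77, [-120.0, 189.0])]
rel dx 52 dy -5 dz 1 turn -0.1 | tool jig [-133.6  220.8] z 0.0624 yaw 20.5 F [0.2 0.7 0.1] t 6.3 op 0.0001
```

View pics/c5.png

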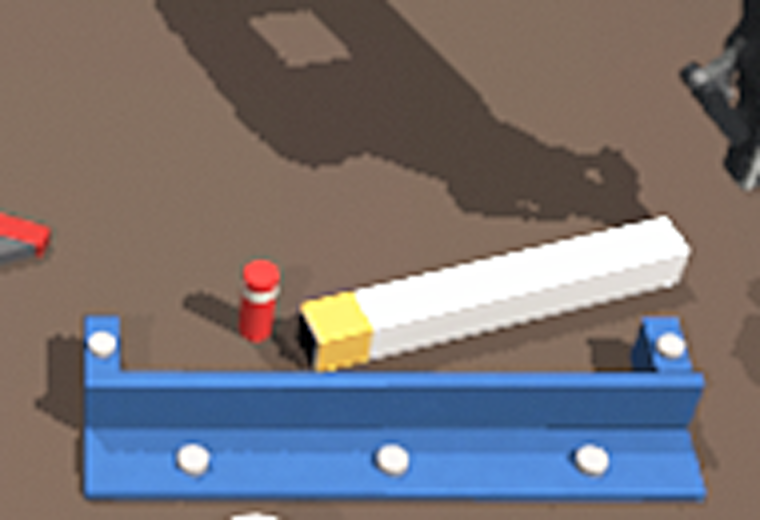

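View pics/tc5.png

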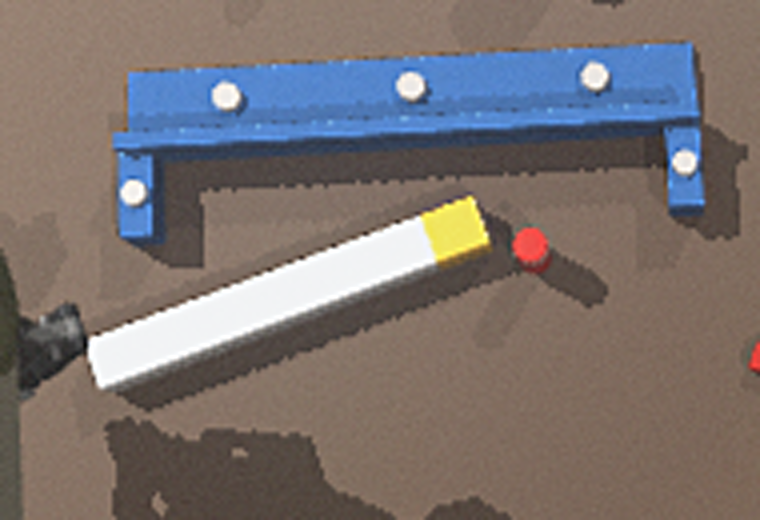

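```bash
python3 - <<'E'
from h import *
p=optics.camera('top')
im=p['image'][:,:,::-1]; hsv=cv2.cvtColor(im,cv2.COLOR_BGR2HSV)
m=(hsv[...,2]>165).astype(np.uint8); m[:,:130]=0;m[:206]=0;m[262:]=0;m[:,235:]=0
n,l,st,_=cv2.connectedComponentsWithStats(m); k=1+np.argmax(st[1:,4]); print(st[k])
y,x=np.where(l==k); b=cv2.boxPoints(cv2.minAreaRect(np.c_[x,y].astype(np.float32)))
W=np.array([w2j(unproj(p,u,v,.03)) for u,v in b]); print(np.round(W,1), W.mean(0))
for a,bb in [(88,343),(100,388),(473,197),(490,245)]: print(np.round(w2j(unproj(p,110+a/4,160+bb/4,.03)),1))
E
```

```text
[ 132  209  100   48 1334]
[[-108.6  193.1]
 [ -34.9  -35.1]
 [ -63.9  -44.5]
 [-137.   183. ]] [-86.09621019  74.12066365]
[-111.1  188.1]
[-137.4  181.4]
[-37.2 -36.5]
[-66.1 -45.3]
```

Call:
{"name": "carry_out", "arguments": {"steps": [{"dx": 30,"dy": 0,"dz": 0,"turn": 0,"fingers": 0},{"dx": 54,"dy": 0,"dz": 0,"turn": 0,"fingers": 0},{"dx": 54,"dy": 0,"dz": 0,"turn": 0,"fingers": 0},{"dx": 54,"dy": -10,"dz": 0,"turn": 0,"fingers": 0},{"dx": 54,"dy": -18,"dz": 0,"turn": 0,"fingers": 0},{"dx": 54,"dy": -24,"dz": 0,"turn": 0,"fingers": 0},{"dx": 54,"dy": -30,"dz": 0,"turn": 0,"fingers": 0},{"dx": 54,"dy": -36,"dz": 0,"turn": 0,"fingers": 0},{"dx": 54,"dy": -42,"dz": 0,"turn": 0,"fingers": 0},{"dx": 54,"dy": -48,"dz": 0,"turn": 0,"fingers": 0},{"dx": 54,"dy": -54,"dz": 0,"turn": 0,"fingers": 0},{"dx": 54,"dy": -54,"dz": 0,"turn": 0,"fingers": 0}]}}

```text
clock: 7.55
tool_pos: [0.5083, 0.2041, 0.0082]
eef_rot: [0.696, -0.126, 0.696, 0.126]
ft_force: [0.1, 0.3, -0.1]
opening: 0.0001
```

```bash
python3 - <<'E'
from h import *
p=snap('scene','s6.png'); lm(p); crop(p,'c6.png',250,440,130,260)
p=snap('top','t6.png'); lm(p); crop(p,'tc6.png',110,300,160,290)
rel(j2w(0,0),.01,20.6); 
E
```

```text
tube_mid []
tube_yellow_end [(0.7, [-39.0, -75.0])]
tube_plain_end [(0.85, [-110.0, 155.0])]
tube_mid [(0.68, [-69.0, 39.0])]
tube_yellow_end [(0.86, [-39.0, -74.0])]
tube_plain_end [(0.97, [-107.0, 156.0])]
rel dx -2 dy -198 dz 59 turn 0.0 | tool jig [-117.3  170.3] z 0.0083 yaw 20.6 F [ 0.7 -0.4  0.3] t 7.95 op 0.0002
```

View pics/c6.png

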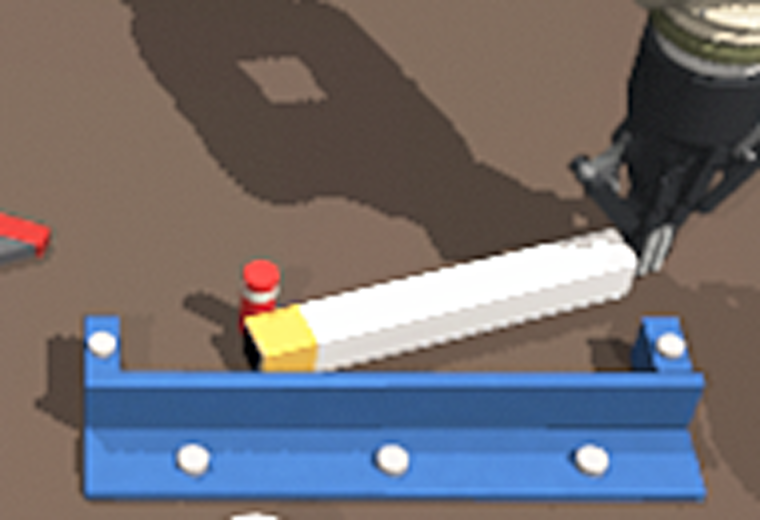

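View pics/tc6.png

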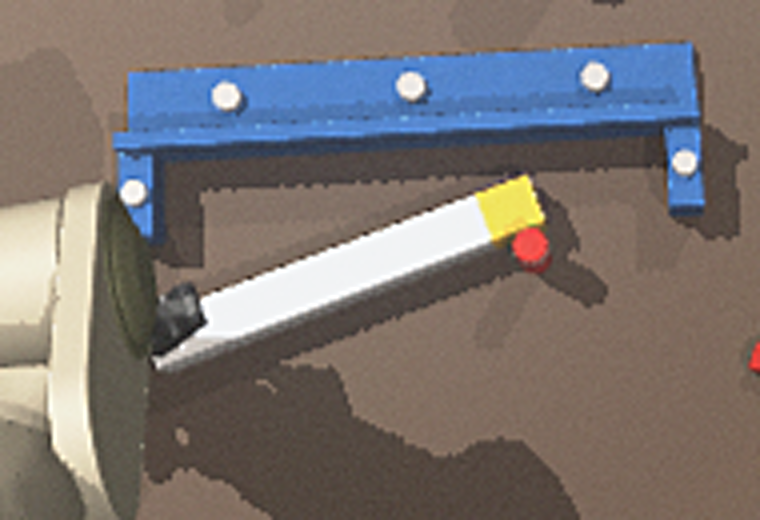

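Call:
{"name": "carry_out", "arguments": {"steps": [{"dx": 0,"dy": -6,"dz": 0,"turn": 0,"fingers": 0},{"dx": 0,"dy": -12,"dz": 0,"turn": 0,"fingers": 0},{"dx": 0,"dy": -18,"dz": 0,"turn": 0,"fingers": 0},{"dx": 0,"dy": -24,"dz": 0,"turn": 0,"fingers": 0},{"dx": 0,"dy": -30,"dz": 0,"turn": 0,"fingers": 0},{"dx": 0,"dy": -36,"dz": 0,"turn": 0,"fingers": 0},{"dx": 0,"dy": -42,"dz": 0,"turn": 0,"fingers": 0},{"dx": 0,"dy": -45,"dz": 0,"turn": 0,"fingers": 0},{"dx": 0,"dy": -45,"dz": 0,"turn": 0,"fingers": 0}]}}

```text
clock: 8.85
tool_pos: [0.5241, 0.1623, 0.0084]
eef_rot: [0.696, -0.126, 0.696, 0.126]
ft_force: [-0.4, 0.4, -0.3]
opening: -0.0001
```

```bash
python3 - <<'E'
from h import *
p=snap('scene','s7.png'); lm(p); crop(p,'c7.png',250,440,130,260)
p=snap('top','t7.png'); lm(p); crop(p,'tc7.png',110,300,160,290)
rel(j2w(0,0),.01,20.6); 
E
```

```text
tube_mid [(0.73, [-60.0, -4.0])]
tube_yellow_end [(0.91, [-26.0, -118.0])]
tube_plain_end [(0.86, [-96.0, 109.0]), (0.52, [-59.0, -6.0])]
tube_mid [(0.67, [-60.0, -1.0])]
tube_yellow_end [(0.89, [-22.0, -117.0])]
tube_plain_end [(0.9, [-96.0, 111.0])]
rel dx -2 dy -153 dz 59 turn 0.0 | tool jig [-103.4  127.5] z 0.0084 yaw 20.6 F [ 0.8 -0.4  1. ] t 9.25 op -0.0003
```

View pics/c7.png

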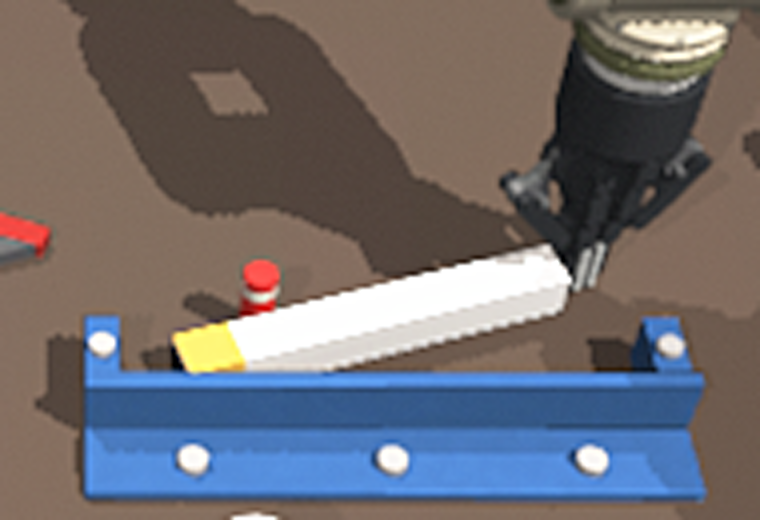

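View pics/tc7.png

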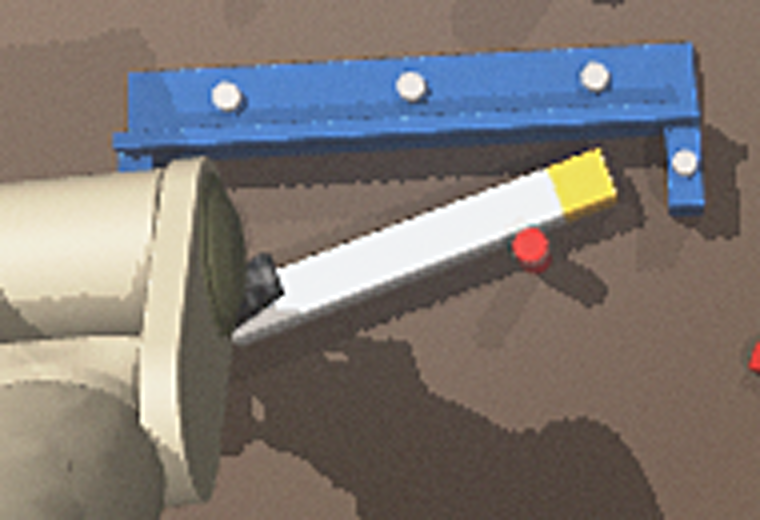

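Call:
{"name": "carry_out", "arguments": {"steps": [{"dx": 0,"dy": 10,"dz": 0,"turn": 0,"fingers": 0},{"dx": -40,"dy": 12,"dz": 0,"turn": 0,"fingers": 0},{"dx": -65,"dy": 5,"dz": -15,"turn": 0,"fingers": 30},{"dx": -65,"dy": -30,"dz": -35,"turn": 0,"fingers": 85},{"dx": -65,"dy": -65,"dz": -46,"turn": 0,"fingers": 85},{"dx": -65,"dy": -94,"dz": -46,"turn": 0,"fingers": 85},{"dx": -65,"dy": -94,"dz": -46,"turn": 0,"fingers": 85}]}}

```text
clock: 9.95
tool_pos: [0.5147, 0.0566, 0.0735]
eef_rot: [0.696, -0.126, 0.696, 0.125]
ft_force: [0.6, 0.7, 0.5]
opening: 0.0724
```

```bash
python3 - <<'E'
from h import *
p=snap('scene','s8.png'); lm(p); crop(p,'c8.png',250,440,130,260)
rel(j2w(-116,25),.002,20.6); rel(j2w(-46,41),.002,2.7)
E
```

```text
tube_mid [(0.8, [-60.0, -4.0])]
tube_yellow_end [(0.64, [-25.0, -112.0])]
tube_plain_end [(0.59, [-99.0, 114.0])]
rel dx 71 dy -1 dz 3 turn 0.0 | tool jig [-118.7   24.9] z 0.0732 yaw 20.6 F [-0.  -0.2 -0.2] t 10.15 op 0.0849
rel dx 71 dy -7 dz 74 turn 17.9 | tool jig [-118.7   24.9] z 0.0732 yaw 20.6 F [-0.  -0.2 -0.2] t 10.15 op 0.0849
```

View pics/c8.png

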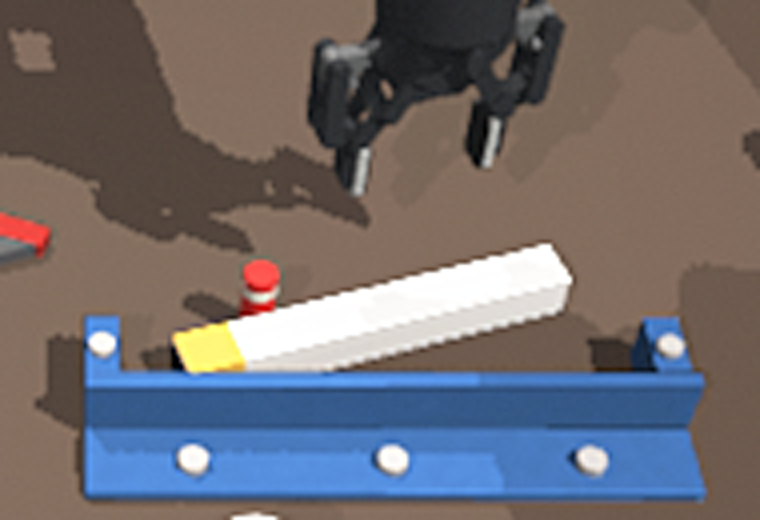

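Call:
{"name": "carry_out", "arguments": {"steps": [{"dx": 40,"dy": 0,"dz": 0,"turn": 0,"fingers": 85},{"dx": 70,"dy": 0,"dz": 0,"turn": 0,"fingers": 85},{"dx": 71,"dy": 0,"dz": 6,"turn": 0,"fingers": 85},{"dx": 71,"dy": 0,"dz": 14,"turn": 0,"fingers": 85},{"dx": 71,"dy": 0,"dz": 20,"turn": 1,"fingers": 85},{"dx": 71,"dy": 0,"dz": 25,"turn": 3,"fingers": 85},{"dx": 71,"dy": -1,"dz": 30,"turn": 5,"fingers": 85},{"dx": 71,"dy": -2,"dz": 35,"turn": 7.5,"fingers": 85},{"dx": 71,"dy": -3,"dz": 40,"turn": 10,"fingers": 85},{"dx": 71,"dy": -4,"dz": 45,"turn": 12.5,"fingers": 85},{"dx": 71,"dy": -5,"dz": 50,"turn": 15,"fingers": 85},{"dx": 71,"dy": -5,"dz": 50,"turn": 15,"fingers": 85}]}}

```text
clock: 11.35
tool_pos: [0.5637, 0.072, 0.0038]
eef_rot: [0.707, -0.034, 0.705, 0.034]
ft_force: [0.3, -0.1, -0.9]
opening: 0.085
```

```bash
python3 - <<'E'
from h import *
p=snap('scene','s9.png'); lm(p); crop(p,'c9.png',250,440,130,260)
rel(j2w(-46,41),.002,2.7)
p=snap('top','t9.png'); lm(p); crop(p,'tc9.png',110,300,160,290)
E
```

```text
tube_mid [(0.74, [-38.0, -9.0])]
tube_yellow_end [(0.7, [-38.0, -126.0])]
tube_plain_end [(0.66, [-44.0, 112.0]), (0.45, [-38.0, -9.0])]
rel dx 1 dy 5 dz 23 turn 2.9 | tool jig [-69.   34.5] z 0.0029 yaw 5.6 F [-0.6 -0.1 -0.2] t 11.55 op 0.085
tube_mid [(0.86, [-38.0, -5.0])]
tube_yellow_end [(0.57, [-72.0, -73.0])]
tube_plain_end []
```

View pics/c9.png

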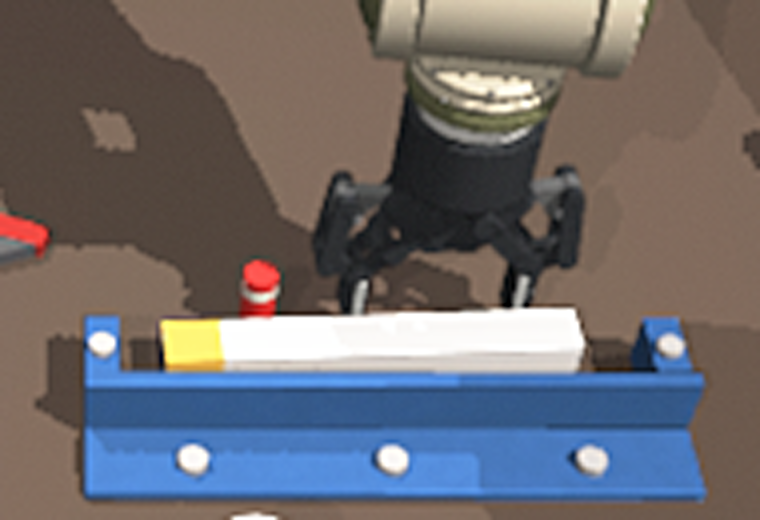

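View pics/tc9.png

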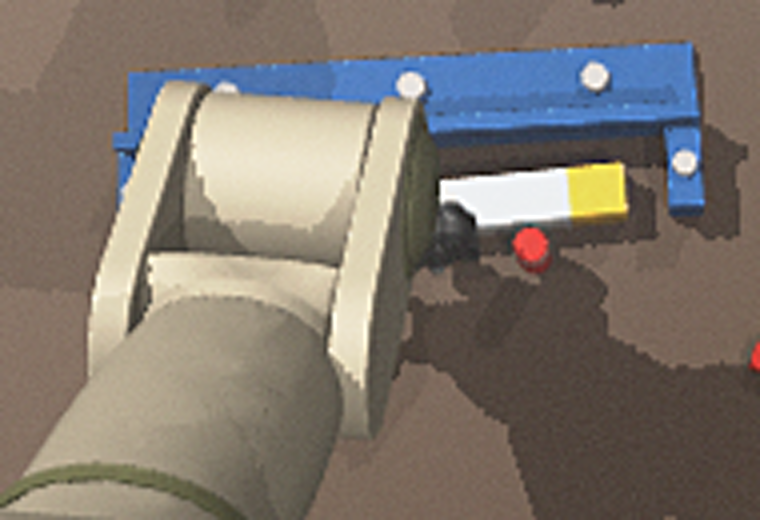

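Call:
{"name": "carry_out", "arguments": {"steps": [{"dx": 0,"dy": 0,"dz": -8,"turn": 0,"fingers": 85},{"dx": 0,"dy": -12,"dz": -8,"turn": 1.5,"fingers": 85},{"dx": 0,"dy": -24,"dz": -8,"turn": 2.9,"fingers": 85},{"dx": 0,"dy": -24,"dz": 0,"turn": 2.9,"fingers": 85},{"dx": 0,"dy": -24,"dz": 5,"turn": 2.9,"fingers": 85},{"dx": 0,"dy": -24,"dz": 10,"turn": 2.9,"fingers": 85},{"dx": 0,"dy": -24,"dz": 14,"turn": 2.9,"fingers": 85},{"dx": 0,"dy": -24,"dz": 18,"turn": 2.9,"fingers": 85},{"dx": 0,"dy": -24,"dz": 21,"turn": 2.9,"fingers": 85},{"dx": 0,"dy": -24,"dz": 23,"turn": 2.9,"fingers": 85},{"dx": 0,"dy": -24,"dz": 23,"turn": 2.9,"fingers": 85}]}}

```text
clock: 12.85
tool_pos: [0.5879, 0.0501, 0.0023]
eef_rot: [0.707, -0.017, 0.707, 0.017]
ft_force: [-0.2, 0.8, -0.5]
opening: 0.085
```

```bash
python3 - <<'E'
from h import *
p=snap('scene','s10.png'); lm(p); crop(p,'c10.png',250,440,130,260)
rel(j2w(-41,10),.002,2.7)
p=snap('top','t10.png'); lm(p); crop(p,'tc10.png',110,300,160,290)
E
```

```text
tube_mid [(0.77, [-19.0, -2.0]), (0.7, [-20.0, -123.0])]
tube_yellow_end [(0.96, [-20.0, -124.0])]
tube_plain_end [(0.82, [-17.0, 117.0])]
rel dx 0 dy -2 dz 4 turn -0.0 | tool jig [-44.8  11.6] z 0.0024 yaw 2.7 F [ 0.1  0.8 -0. ] t 13.05 op 0.085
tube_mid []
tube_yellow_end [(0.84, [-17.0, -124.0])]
tube_plain_end []
```

View pics/c10.png

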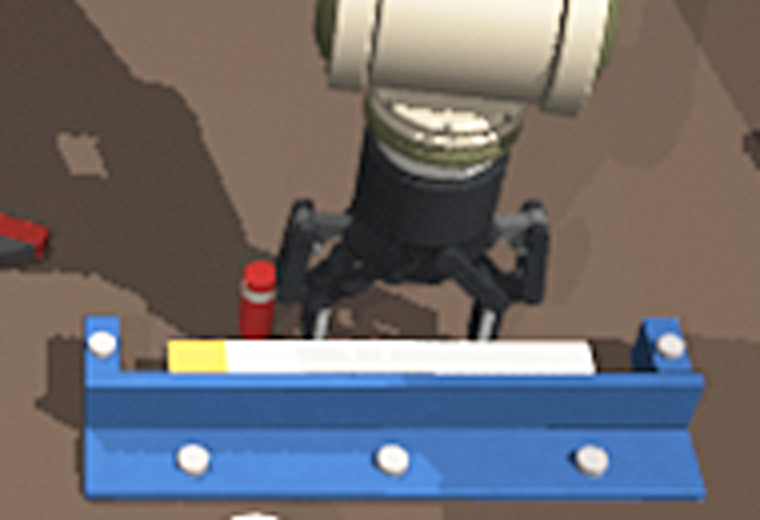

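View pics/tc10.png

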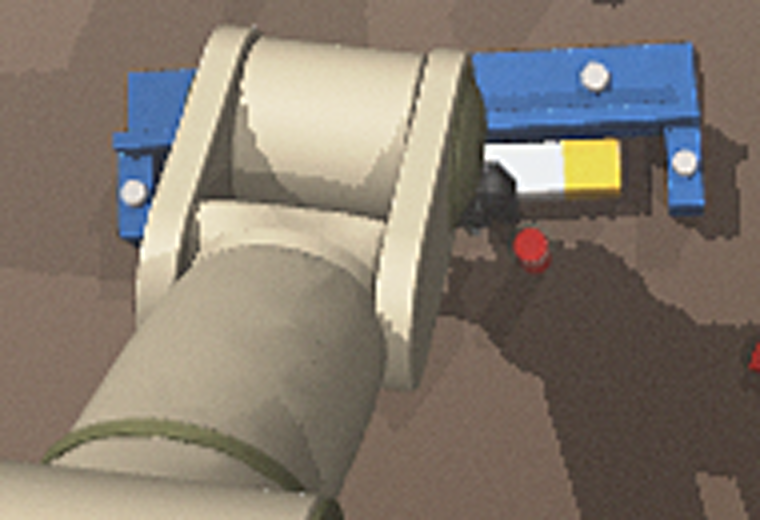

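Call:
{"name": "carry_out", "arguments": {"steps": [{"dx": 0,"dy": 0,"dz": 1,"turn": 0,"fingers": 85},{"dx": 0,"dy": 0,"dz": 2,"turn": 0,"fingers": 85},{"dx": 0,"dy": 0,"dz": 3,"turn": 0,"fingers": 85},{"dx": 0,"dy": 0,"dz": 3,"turn": 0,"fingers": 85}]}}

```text
clock: 13.65
tool_pos: [0.5905, 0.0501, 0.0023]
eef_rot: [0.707, -0.017, 0.707, 0.017]
ft_force: [-2.7, -0.4, 1.3]
opening: 0.085
```

Call:
{"name": "carry_out", "arguments": {"steps": [{"dx": 0,"dy": 0,"dz": 0.5,"turn": 0,"fingers": 85},{"dx": 0,"dy": 0,"dz": 1,"turn": 0,"fingers": 85},{"dx": 0,"dy": 0,"dz": 1,"turn": 0,"fingers": 85}]}}

```text
clock: 13.95
tool_pos: [0.5916, 0.0502, 0.0023]
eef_rot: [0.707, -0.017, 0.707, 0.017]
ft_force: [-2.0, 0.5, 0.8]
opening: 0.0854
```

Call:
{"name": "carry_out", "arguments": {"steps": [{"dx": 0,"dy": 0,"dz": 0.5,"turn": 0,"fingers": 85},{"dx": 0,"dy": 0,"dz": 1,"turn": 0,"fingers": 85},{"dx": 0,"dy": 0,"dz": 1,"turn": 0,"fingers": 85}]}}

```text
clock: 14.25
tool_pos: [0.5926, 0.0502, 0.0023]
eef_rot: [0.707, -0.017, 0.707, 0.017]
ft_force: [-2.3, 0.1, 0.7]
opening: 0.0849
```

Call:
{"name": "carry_out", "arguments": {"steps": [{"dx": 0,"dy": 0,"dz": 0.5,"turn": 0,"fingers": 85},{"dx": 0,"dy": 0,"dz": 1,"turn": 0,"fingers": 85},{"dx": 0,"dy": 0,"dz": 1,"turn": 0,"fingers": 85}]}}

```text
clock: 14.55
tool_pos: [0.5934, 0.0502, 0.0023]
eef_rot: [0.707, -0.017, 0.707, 0.017]
ft_force: [-4.5, -0.8, 1.2]
opening: 0.0853
```

Call:
{"name": "carry_out", "arguments": {"steps": [{"dx": 0,"dy": 0,"dz": 0.5,"turn": 0,"fingers": 85},{"dx": 0,"dy": 0,"dz": 1,"turn": 0,"fingers": 85},{"dx": 0,"dy": 0,"dz": 1,"turn": 0,"fingers": 85}]}}

```text
clock: 14.85
tool_pos: [0.5935, 0.0502, 0.0023]
eef_rot: [0.706, -0.017, 0.708, 0.017]
ft_force: [-7.6, -2.4, 4.5]
opening: 0.0848
```

Call:
{"name": "carry_out", "arguments": {"steps": [{"dx": 0,"dy": 0,"dz": 1,"turn": 0,"fingers": 85},{"dx": 0,"dy": 0,"dz": 2,"turn": 0,"fingers": 85},{"dx": 0,"dy": 0,"dz": 2,"turn": 0,"fingers": 85}]}}

```text
clock: 15.15
tool_pos: [0.5935, 0.0503, 0.0021]
eef_rot: [0.704, -0.017, 0.71, 0.017]
ft_force: [-15.8, -3.1, 9.4]
opening: 0.0846
```

```bash
python3 - <<'E'
from h import *
p=snap('scene','s11.png'); lm(p); crop(p,'c11.png',260,430,190,270)
rel(j2w(-41,10),.002,2.7); print(manip.sense()['wrist_torque'])
E
```

```text
tube_mid [(0.67, [-12.0, -7.0])]
tube_yellow_end [(0.63, [-15.0, -123.0])]
tube_plain_end [(0.67, [-11.0, 120.0])]
rel dx 0 dy -2 dz -2 turn 0.1 | tool jig [-39.   11.7] z 0.0022 yaw 2.8 F [-15.9  -3.8   8.9] t 15.35 op 0.0852
[-0.15243029  2.30054562  0.43399982]
```

View pics/c11.png

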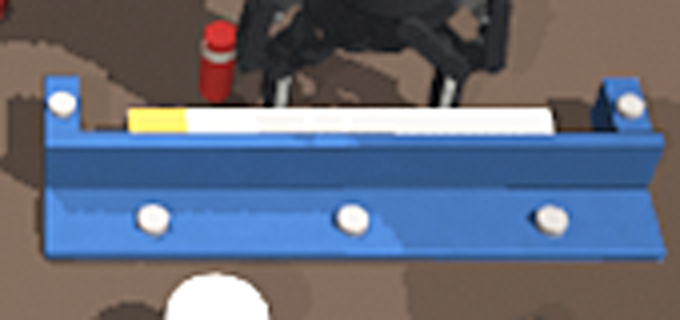

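Call:
{"name": "carry_out", "arguments": {"steps": [{"dx": 0,"dy": 0,"dz": -4,"turn": 0,"fingers": 85},{"dx": 0,"dy": 0,"dz": -12,"turn": 0,"fingers": 85},{"dx": -10,"dy": 0,"dz": -25,"turn": 0,"fingers": 85},{"dx": -50,"dy": 0,"dz": -40,"turn": 0,"fingers": 85},{"dx": -90,"dy": 0,"dz": -80,"turn": 0,"fingers": 85},{"dx": -120,"dy": 0,"dz": -120,"turn": 0,"fingers": 85},{"dx": -140,"dy": 30,"dz": -160,"turn": 0,"fingers": 85},{"dx": -150,"dy": 70,"dz": -190,"turn": 0,"fingers": 85},{"dx": -160,"dy": 110,"dz": -210,"turn": 0,"fingers": 85},{"dx": -160,"dy": 150,"dz": -220,"turn": 0,"fingers": 85},{"dx": -160,"dy": 160,"dz": -220,"turn": 0,"fingers": 85}]}}

```text
clock: 16.45
tool_pos: [0.3674, 0.2029, 0.1631]
eef_rot: [0.708, -0.017, 0.706, 0.018]
ft_force: [0.2, -0.5, 0.4]
opening: 0.085
```

```bash
python3 - <<'E'
from h import *
p=snap('scene','s12.png'); lm(p); crop(p,'c12.png',260,430,190,270)
p=snap('top','t12.png'); lm(p); crop(p,'tc12.png',130,300,160,240)
for q in ['paste_tin','magnet_square','gas_cup','post','jig']:
        print(q,[(round(d['conf'],2),np.round(d['position'],3).tolist()) for d in optics.landmark_of(p,q)][:2])
im=p['image'][:,:,::-1]; hsv=cv2.cvtColor(im,cv2.COLOR_BGR2HSV)
m=((hsv[...,2]>165)&((hsv[...,0]<40)|(hsv[...,1]<40))).astype(np.uint8); m[:190]=0;m[225:]=0;m[:,:155]=0;m[:,275:]=0
n,l,st,_=cv2.connectedComponentsWithStats(m); k=1+np.argmax(st[1:,4]); print(st[k])
y,x=np.where(l==k); b=cv2.boxPoints(cv2.minAreaRect(np.c_[x,y].astype(np.float32)))
print(np.round([w2j(unproj(p,u,v,.03)) for u,v in b],1)); rel(j2w(0,0),0)
E
```

```text
tube_mid [(0.9, [-11.0, -4.0])]
tube_yellow_end [(0.82, [-19.0, -120.0])]
tube_plain_end [(0.84, [-11.0, 117.0])]
tube_mid [(0.8, [-13.0, -2.0])]
tube_yellow_end [(0.89, [-13.0, -122.0]), (0.68, [-15.0, -1.0])]
tube_plain_end [(0.71, [-9.0, 114.0])]
paste_tin [(0.72, [0.769, -0.04, 0.0])]
magnet_square [(0.97, [0.517, -0.199, 0.004])]
gas_cup [(0.57, [0.775, 0.121, 0.0])]
post [(0.62, [0.57, -0.033, 0.002]), (0.57, [0.771, -0.039, -0.0])]
jig [(0.71, [0.635, 0.044, 0.005])]
[ 163  192  102   18 1174]
[[-6.000e-01  1.165e+02]
 [ 1.000e-01 -1.215e+02]
 [-2.920e+01 -1.216e+02]
 [-2.980e+01  1.154e+02]]
rel dx 162 dy -171 dz 256 turn 0.0 | tool jig [-255.9  171.3] z 0.1623 yaw 2.7 F [-0.2  0.1 -0.6] t 17.1 op 0.0852
```

View pics/c12.png

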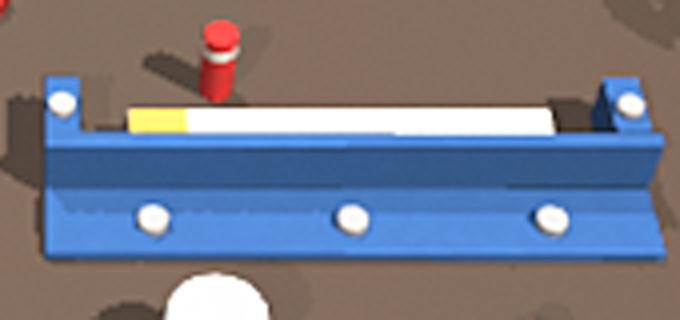

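View pics/tc12.png

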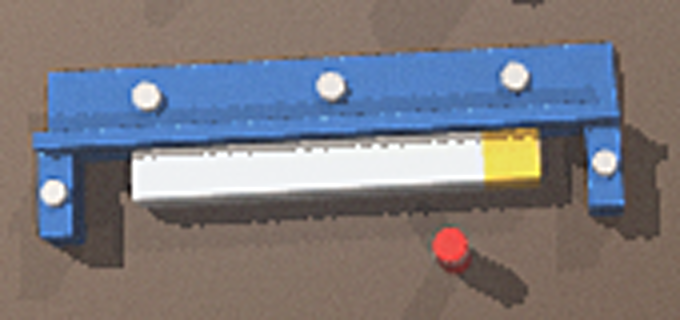

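View pics/t12.png

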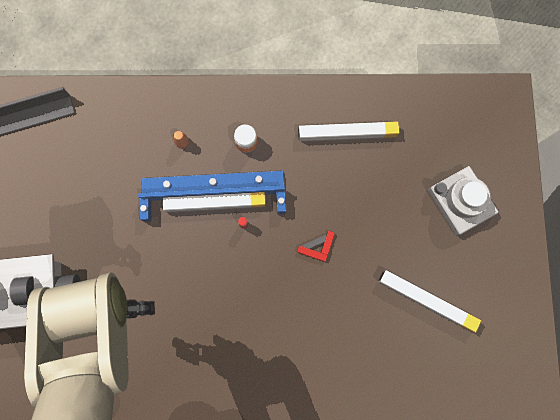

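```bash
python3 - <<'E'
from h import *
def edge(p,us,P0f,z,sgn,rng=6,ch=None):
    g=cv2.cvtColor(p['image'],cv2.COLOR_RGB2GRAY).astype(float) if ch is None else p['image'][...,ch].astype(float)
    out=[]
    for y in us:
        c=proj(p,np.r_[j2w(P0f,y),z]); u=int(round(c[0])); v0=int(round(c[1]))
        col=g[v0-rng:v0+rng+1,u-1:u+2].mean(1); d=np.diff(col)*sgn; k=np.argmax(d)
        if 0<k<len(d)-1:
            a,b,cc=d[k-1:k+2]; s=.5*(a-cc)/(a-2*b+cc+1e-9)
        else: s=0
        out.append(w2j(unproj(p,u,v0-rng+k+.5+s,z)))
    o=np.array(out); f=np.polyfit(o[:,1],o[:,0],1); r=o[:,0]-np.polyval(f,o[:,1]); g2=abs(r)<1.5; f=np.polyfit(o[g2,1],o[g2,0],1)
    print('slope %.4f rad, x at mid %.2f, resid %.2f, n %d'%(f[0],f[1],r[g2].std(),g2.sum()))
ys=np.arange(-80,111,5)
for c in ('top','scene'):
    p=optics.camera(c)
    print(c,'tube near top edge'); edge(p,ys,-30,.03,-1 if c=='top' else 1,4)
    print('fence red-channel edge with tube'); edge(p,ys,0,.045,1 if c=='top' else -1,4,0)
    print('flange back'); edge(p,np.arange(-120,121,5),55,.006,-1 if c=='top' else 1,5,0)
E
```

```text
top tube near top edge
slope -0.0029 rad, x at mid -29.28, resid 0.25, n 39
fence red-channel edge with tube
slope -0.0034 rad, x at mid -3.45, resid 0.48, n 38
flange back
slope -0.0038 rad, x at mid 56.39, resid 0.41, n 49
scene tube near top edge
slope -0.0070 rad, x at mid -28.68, resid 0.01, n 39
fence red-channel edge with tube
slope 0.0072 rad, x at mid 3.14, resid 0.46, n 39
flange back
slope -0.0051 rad, x at mid 61.14, resid 0.08, n 49
```

```bash
python3 -c "
from rig import manip
print(manip.job_done())"
```

```text
the job is handed in; nothing more can be done
None
```

The box section is in the jig, flush against the back fence and between the end stops, with the yellow end behind the red post. I handed the job in at about 17 s on the robot's clock.

**How it was done:** I pushed and turned the length with the open fingertips until the yellow end stood just left of the post. Then I slid it along its own length, pushing on the plain end, until the yellow end was behind the post and the plain end still outside. Next I swung the plain end in and pressed the length square against the fence with both fingertips. I never gripped or lifted it.

**Last checks, with the arm clear:**
- **Flush:** In the top view the far edge lies within about 1 mm of the fence line, and the near edge is parallel to the jig to about 1 mrad. The tool stopped moving at the fence and the push force rose to about 16 N.
- **Between the stops:** The ends are at about -122 and +117 mm along the fence, inside the stops at ±150 mm.
- **Bystanders:** The tin, magnet square and gas cup read the same as at the start, within the networks' few-millimetre error.

**Disagreements:** The scene view put the near edge about 2 mrad (under 0.5 mm over the length) off parallel to the jig, within its accuracy. It could not give a usable line for the fence edge beside the tube.

My first move call was refused because the finger value was missing, and nothing moved.

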